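# Set the travel stop of a camera slider short of its tight spot

## Task

The rail of this table-top camera slider has been knocked and has a tight spot; set its travel stop so that the shot keeps clear of it. With a light hand slide the carriage along the rail towards the red stop until you feel it go tight, without forcing it; back it off about 20 mm so that it runs free again, then bring the red stop up against the carriage and let go. Leave the other things on the counter where they are.

Things in the scene. Friction and masses are not known exactly. Their poses are not given: they have to be found in the camera images.
- slider: Table-top camera slider, fixed to the counter: a bright aluminium rail 700 mm long, 60 mm wide, its top 46 mm above the counter, a black foot at each end (96 mm across the rail, 20 mm along it, 50 mm high). Origin on the counter under the rail's middle; y runs along the rail from the carriage towards the red stop, x across the rail away from the robot, z up.
- carriage (a joint): Place of the carriage's middle along the rail, m from the rail's middle, growing towards the red stop; range -0.26 to 0.26, starts between -0.23 and -0.13. It runs with a steady drag of about 2 N. The tight spot begins somewhere between joint values -0.03 and 0.10; past its beginning the drag climbs about 1.5 N per mm, and the carriage stays where it is left. Pushing with over 15 N is forcing it.
- stop (a joint): Place of the red stop's middle along the rail, same scale and direction as the carriage; starts between 0.215 and 0.255. A red block 54 mm across, 30 mm along the rail, its top 67 mm above the counter, with a dark round knob on it. It takes about 6 N to slide and stays where it is left. Stop and carriage touch when stop minus carriage is 0.075; pushed on, the stop moves the carriage.
- head_grip (a point): Centre of the upright grey round housing of the ball head in the carriage's middle: 38 mm in diameter, 66 to 112 mm above the counter, this point at 95 mm. Above it a ball and a 34 mm disc reach 138 mm, a thin stud 146 mm. A small knob sticks out of it to 37 mm from its axis towards the slider's x, so place the fingers before and behind it along the rail. Axes as the slider's.
- stop_knob (a point): Centre of the red stop's round upright thumb knob, 22 mm in diameter, from 75 to 105 mm above the counter, this point at 90 mm. Sliding the stop by it is all that is needed; it does not turn. Axes as the slider's.
- carriage_edge (a point): Middle of the end face of the carriage that looks at the red stop, 57 mm above the counter; axes as the slider's. The carriage is a grey plate 84 mm across, 120 mm long, top at 66 mm. A sprung glide pad ('pad' in the rules) inside it, 10 mm behind this face, feels the knocked-in rail groove ('knock'), which cannot be seen and whose place, new each time, no reading gives. The stop does not feel it.
- stop_face (a point): Middle of the red block's end face that looks at the carriage, 57 mm above the counter. Axes as the slider's.
- camera: Loose camera with a lens, 116 mm wide, 75 mm deep, 74 mm high, standing on the far side of the rail; leave alone. Origin under the middle of its body, the lens towards its x.
- oil: Loose squeeze bottle of oil with a white nozzle, 58 mm in diameter, 202 mm high, on the far side of the rail near one end; leave alone. Origin under its middle.
- mill: Loose wooden pepper mill, 58 mm in diameter, 170 mm high, on the far side of the rail near the other end; leave alone. Origin under its middle.
- ramekin: Loose white china bowl, 80 mm wide, 42 mm high, on the near side of the rail; leave alone. Origin under its middle.

How it is judged (in metres and radians):
On the way, in this order (a step that is already met when the one before it is completed fails the run):
1. with the stop still well away, the carriage is slid into the tight spot until it is felt (over about 2 N above the running drag) (contact force between pad and knock_c0 above 3 N and y of stop_face in the frame of carriage_edge above 0.01 m), for 0.1 s.
2. the carriage is backed off clear of the tight spot by 2 mm or more, the stop not yet brought up (y of knock_c0 in the frame of carriage_edge above 0.0096 m and y of stop_face in the frame of carriage_edge above 0.006 m), for 0.2 s.
At the end, for the whole second after the job is handed in: The carriage stands at rest 2 to 30 mm short of where the tight spot begins, with the red stop at rest against its leading edge, no more than 4 mm from it (y of stop_face in the frame of carriage_edge below 0.004 m and y of knock_c0 in the frame of carriage_edge between 0.0096 and 0.0376 m and velocity of joint carriage between -0.005 and 0.005 m/s and velocity of joint stop between -0.005 and 0.005 m/s); the robot touches nothing.
It fails at once if the carriage is forced into the tight spot (the glide pad is pinched with over 28 N, which takes a push of about 18 N) (contact force between pad and knock_c0 above 28 N).
It fails at once if the camera is moved by over 20 mm (distance of camera from where it was at the start of the episode above 0.02 m).
It fails at once if the oil bottle is moved by over 20 mm (distance of oil from where it was at the start of the episode above 0.02 m).
It fails at once if the pepper mill is moved by over 20 mm (distance of mill from where it was at the start of the episode above 0.02 m).
It fails at once if the china bowl is moved by over 20 mm (distance of ramekin from where it was at the start of the episode above 0.02 m).
It also fails if it takes over 64 s, if anything falls off the work surface, if the arm or the gripper's body presses on something with over 40 N, if the wrist force passes 120 N, or if a joint passes its speed limit or range.

## Robot

A 7-joint arm with a two-finger parallel gripper is mounted at the origin on the work surface. World frame = base frame: x ahead of the robot, y to its left, z up, the work surface at z = 0. Lengths are in m, angles in degrees, forces in N, time in s.
With the tool pointing down it reaches from about 0.425 to 0.875 m from the base axis. Payload 4.7 kg.
Tool frame: the origin (TCP) lies at the very end of the fingers, on their centre line; the grasp point (between the pads) lies 19 mm behind it; z points along the fingers, y is the line along which they close (so a half turn about z gives the same grasp; the last joint's range is limited). The gripper opens to 87 mm and grips with 3 to 60 N. Pads are 19 mm wide; open, the fingers measure 117 mm over their backs; the gripper's body (75 mm by 190 mm) begins 51 mm behind the grasp point.
Start: joints at [-63.306, 18.392, -4.016, 83.108, 1.295, 78.541, -3.26], TCP at [0.284, 0.585, 0.223] pointing down, gripper open.
Joint ranges: [-163.93, 163.93], [-17.29, 119.83], [-79.2, 71.16], [3.27, 140.29], [-89.18, 269.18], [5.43, 117.66], [-154.24, 154.24]. Speed limits (degrees/s): [147.25, 147.25, 180, 180, 180, 180, 180].

## Interface

Orientations are given as [roll, pitch, yaw] about the fixed x, y, z axes, in that order (R = Rz(yaw) Ry(pitch) Rx(roll)).
In Python, from cell import get_obs, read_camera, sign_off, silhouettes gives the robot as it stands.
- The arm moves only by the tool play_rows, never from a script. Its argument "steps" is a list that holds one entry, the list of rows, each a list of 7 numbers: the shift along the tool's x, y, z in m, then the turn, a rotation vector about the tool's x, y, z in rad, then the finger opening in m, from 0 to 0.087. A call has 1 to 12 rows; each row shifts and turns the commanded pose from where the row before left it, along the tool's axes as they then stand; what a row does not reach is not made up. A row lasts 1/10 s, in which the tool goes at most 50 mm and 8.59 degrees, less where a joint would pass 70% of its speed; a pose out of reach is approached as far as the arm can. A call is refused whole if a number of a shift passes 0.05 or a number of a turn 0.15, either way. A call with a gripper value outside its range is refused whole. The fingers move at their own pace and stop on an object; "force" is the grip in N (left out, the last holds). Time passes only in rows, so rows that do not move let the fingers close. It gives the time, the measured TCP pose, the force, the opening and the grip force at its end, in the units of the state.
- get_obs(): the state, without advancing time (a new reading comes with each control period).
- read_camera(name): name is "side" or "top"; returns a dict with "frame" (384x512x3 uint8, red, green, blue), "intrinsics" (3x3 intrinsics, pixels), "view" (4x4, takes a point from world to camera coordinates). Camera axes: x right, y up, looking along -z (the intrinsics and any distortion apply to the point x, -y, -z); pixel columns grow to the right and rows downward; lengths in m; the calibration is good to about 2 mm. A picture is of the moment at which its call begins. There is no depth.
- sign_off(): hands the job in; it is judged then, once.
Trained networks look in the newest picture that a camera, given by its name, has taken for a name from the list of things; names that differ only in an ending like _2 or _b are one class to them, and where a whole thing is asked for, a point or a joint stands for the part that bears it (a point fixed in the world has none). Each returns a list of dicts, best first, with "p" (0 to 1); they miss things now and then, are a little off and sometimes report something else, mostly with a low value. They report only what shows in the picture. A call takes as long as a camera call.
- silhouettes(camera, name): "pixels" (384x512 bool, what is visible of it) and "extent" ([left, top, right, bottom] in pixels, round what is visible of it).
The state is a dict: "time_s": time; "qpos": joint angles; "joint_velocities": joint speeds; "effort": joint torques, N m; "tool_pos": TCP position; "tool_rot": TCP orientation; "force": force on the tool from outside, world axes, zero at the start; "wrist_torque": the same for the moment, N m; "grip_width": finger opening in m; "grasp_force": force on a finger pad.
Only numpy, scipy, OpenCV 4.12 (cv2) and the standard library are available. Lean on these libraries where they do the work, as an engineer would, in place of code of your own. Each camera call takes 0.05 s, during which the arm holds its last target. There are 200 camera calls.

## Working session

There is one attempt and no reset: what is moved stays moved. The work goes in short steps, Python scripts to look and compute and a tool call to move; the robot and the scene stay as the last step left them, time stands still between calls to the robot, and variables do not carry over. Pictures are saved under pics/ and viewed, at most 10 in all, crops included, and the job is handed in when it is done.

Besides the shell and the picture viewer there is one more tool, called after "Call:" as name([rows], argument=value, ...), one row to a line, values as JSON. play_rows: Moves the arm, as the interface text tells. Its arguments: {"type":"object","properties":{"steps":{"type":"array","items":{"type":"array","items":{"type":"array","items":{"type":"number"}}}},"force":{"type":"number"}},"required":["steps"]}

```bash
mkdir -p pics; ls
cat > h.py <<'E'
import numpy as np, cv2
from cell import get_obs, read_camera, sign_off, silhouettes
def ray(c,u,v):
    K=c["intrinsics"];V=c["view"];d=np.linalg.inv(K)@[u,v,1];d=np.array([d[0],-d[1],-d[2]])
    R=V[:3,:3];return -R.T@V[:3,3], R.T@d
def at_z(c,u,v,z):
    o,d=ray(c,u,v);return o+d*(z-o[2])/d[2]
def proj(c,p):
    q=c["view"][:3,:3]@np.array(p)+c["view"][:3,3];k=c["intrinsics"]@[q[0],-q[1],-q[2]];return k[:2]/k[2]
E
python3 - <<'E'
from h import *
for n in ("side","top"):
    c=read_camera(n);cv2.imwrite(f"pics/{n}0.png",cv2.cvtColor(c["frame"],cv2.COLOR_RGB2BGR))
    print(n,ray(c,256,192),{k for k in c})
    for t in ("slider","carriage","stop","head_grip","stop_knob","camera","oil","mill","ramekin"):
        for s in silhouettes(n,t)[:2]:
            v,u=np.nonzero(s["pixels"]);print(t,round(s["p"],2),s["extent"],len(u),u.mean().round(1),v.mean().round(1))
o=get_obs();print({k:np.round(o[k],3) for k in o})
E
```

```text
pics
side (array([0.24645736, 0.40730125, 0.74872906]), array([ 0.3843309 , -0.46288052, -0.79880412])) {'view', 'frame', 'intrinsics'}
slider 0.82 [168.6, 111.9, 361.6, 349.7] 8829 264.1 230.5
slider 0.58 [204.7, 273.8, 233.2, 305.1] 545 217.1 289.3
carriage 0.68 [139.9, 203.9, 180.2, 261.9] 1439 158.3 232.9
carriage 0.64 [290.1, 132.3, 336.1, 190.0] 1577 314.3 158.4
stop 0.79 [203.9, 275.0, 233.6, 306.9] 512 217.1 289.0
head_grip 0.76 [287.7, 132.5, 337.0, 188.0] 1600 314.1 158.3
stop_knob 0.75 [203.9, 272.8, 232.1, 303.4] 507 217.1 289.3
stop_knob 0.7 [138.0, 202.7, 178.3, 263.5] 1520 158.3 232.7
camera 0.84 [195.2, 162.2, 247.1, 214.7] 1858 217.5 185.3
camera 0.31 [204.9, 272.9, 231.5, 304.0] 528 217.0 289.3
oil 0.74 [257.3, 71.7, 281.4, 139.5] 1201 269.2 105.8
oil 0.73 [288.8, 133.4, 337.3, 189.2] 1628 313.9 158.4
mill 0.87 [138.3, 201.4, 180.0, 259.7] 1491 158.1 232.4
ramekin 0.63 [298.8, 258.1, 335.2, 295.4] 1115 315.8 275.9
top (array([0.33196977, 0.00108632, 1.05096697]), array([ 0.20411254, -0.01795999, -0.97917136])) {'view', 'frame', 'intrinsics'}
slider 0.88 [130.3, 174.
[... 478 characters left out ...]
5] 736 165.6 146.0
ramekin 0.71 [203.8, 250.4, 233.5, 277.0] 713 217.7 260.9
ramekin 0.28 [289.0, 177.5, 336.1, 215.1] 1444 312.1 195.4
{'time_s': np.float64(1.0), 'qpos': array([-63.309,  18.393,  -4.015,  83.108,   1.296,  78.54 ,  -3.259]), 'joint_velocities': array([-0.085, -0.028,  0.039, -0.014,  0.006,  0.01 , -0.01 ]), 'effort': array([-0.0000e+00, -4.9112e+01, -4.0300e-01, -3.1277e+01, -6.4000e-02,
        3.4000e-02,  0.0000e+00]), 'tool_pos': array([0.284, 0.585, 0.223]), 'tool_rot': array([1.79996e+02, 4.00000e-03, 1.54118e+02]), 'force': array([ 0.256, -0.5  ,  0.246]), 'wrist_torque': array([0.022, 0.008, 0.03 ]), 'grasp_force': np.float64(0.0), 'grip_width': np.float64(0.087)}
```

Run:
```python
import cv2,numpy as np
t=cv2.imread("pics/top0.png")[90:290,110:410];cv2.imwrite("pics/top0c.png",cv2.resize(t,None,fx=2.6,fy=2.6,interpolation=cv2.INTER_CUBIC))
```

```text
(no output)
```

View pics/top0c.png

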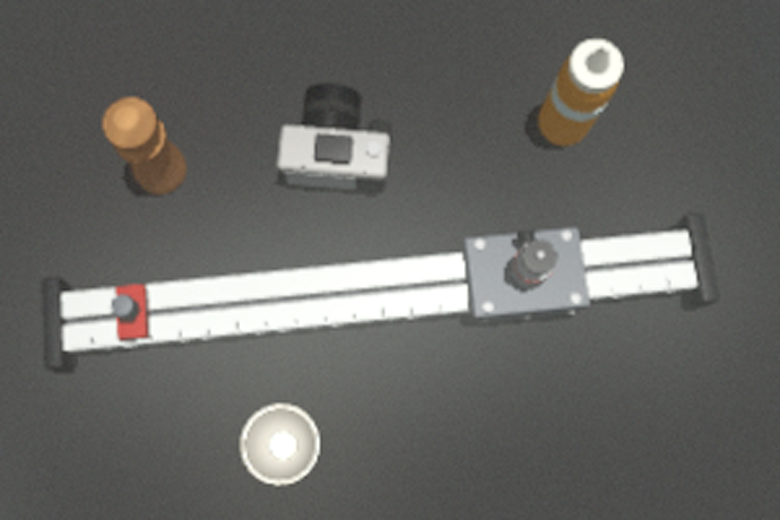

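View pics/side0.png

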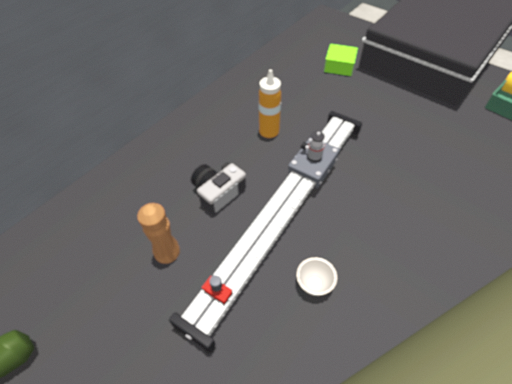

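Run:
```python
from h import *
c=read_camera("top");f=c["frame"].astype(int)
def P(x,y,z):return at_z(c,110+(x+.5)/2.6-.5,90+(y+.5)/2.6-.5,z)
roi=np.zeros(f.shape[:2],bool);roi[170:236,128:392]=1
w=(f.min(2)>150)&roi;m=np.uint8(w);n,l,s,_=cv2.connectedComponentsWithStats(m)
keep=np.isin(l,[i for i in range(1,n) if s[i,4]>60]);v,u=np.nonzero(keep)
p=np.array([at_z(c,a,b,.046)[:2] for a,b in zip(u,v)]).astype(np.float32)
r=cv2.minAreaRect(p);print("rail",r)
vx=cv2.fitLine(p,cv2.DIST_HUBER,0,.01,.01).ravel();d=vx[:2]*np.sign(vx[1]);print("fit",vx,"yaw of y axis",np.degrees(np.arctan2(d[1],d[0])))
C=np.array(r[0]);ex=np.array([d[1],-d[0]])
def rel(p):q=np.array(p)[:2]-C;return np.round([q@ex,q@d],4)
car=np.mean([P(480,244,.066),P(566,235,.066),P(576,298,.066),P(488,307,.066)],0);print("car",car,rel(car))
print("car corners",[rel(P(*k,.066)) for k in((466,238),(578,229),(587,308),(470,318))])
print("disc",rel(P(540,252,.138)),"housing")
rd=(f[...,0]>130)&(f[...,1]<80)&(f[...,2]<80)&roi;v,u=np.nonzero(rd)
q=np.array([at_z(c,a,b,.067)[:2] for a,b in zip(u,v)]).astype(np.float32);s_=cv2.minAreaRect(q);print("stop",s_,rel(s_[0]))
print("knob",P(124,305,.105),rel(P(124,305,.105)))
for n_,x,y,z in(("cam",335,150,.074),("oilcap",598,65,.18),("mill",133,122,.16),("ram",280,444,.042)):
    a=P(x,y,z);print(n_,a,rel(a))
c=read_camera("side")
for t,(z) in(("head_grip",.095),("stop_knob",.09)):print(t)
print("side proj head/knob",[proj(c,[*(C+d*k),z]) for k,z in((rel(car)[1],.138),(rel(s_[0])[1],.105))])
```

```text
rail ((0.5209972262382507, -0.015809714794158936), (0.08176456391811371, 0.661381721496582), 5.549604415893555)
fit [ 0.09214895 -0.99574524  0.513672   -0.0081538 ] yaw of y axis 95.28725
car [ 0.53245674 -0.1677397   0.066     ] [-0.0026 -0.1523]
car corners [array([ 0.0375, -0.0935]), array([ 0.0364, -0.2101]), array([-0.0464, -0.2076]), array([-0.0458, -0.088 ])]
disc [ 0.001  -0.1529] housingTraceback (most recent call last):
  File "<stdin>", line 16, in <module>
cv2.error: OpenCV(4.12.0) /io/opencv/modules/imgproc/src/convhull.cpp:143: error: (-215:Assertion failed) total >= 0 && (depth == CV_32F || depth == CV_32S) in function 'convexHull'
```

Run:
```python
from h import *
c=read_camera("top");f=c["frame"].astype(int)
def P(x,y,z):return at_z(c,110+(x+.5)/2.6-.5,90+(y+.5)/2.6-.5,z)
th=np.radians(95.3);d=np.array([np.cos(th),np.sin(th)]);ex=np.array([d[1],-d[0]])
C=np.array([.5325,-.1677])+.1525*d;print("C",C)
def rel(p):q=np.array(p)[:2]-C;return np.round([q@ex,q@d],4)
rd=(f[...,0]>1.8*f[...,1])&(f[...,0]>90);rd[:,:140]=0;rd[:,175:]=0;rd[:190]=0;rd[235:]=0;v,u=np.nonzero(rd)
q=np.array([at_z(c,a,b,.067)[:2] for a,b in zip(u,v)]).astype(np.float32);s=cv2.minAreaRect(q);print("stop",len(u),s,rel(s[0]))
k=P(124,305,.105);print("knob",k,rel(k));k=P(540,252,.138);print("disc",k,rel(k))
for n_,x,y,z in(("cam",335,150,.074),("oilcap",598,65,.18),("mill",133,122,.16),("ram",280,444,.042)):
    a=P(x,y,z);print(n_,a,rel(a))
c=read_camera("side")
print("side proj disc top, knob top",[proj(c,[*(C+d*k),z]) for k,z in((-.1525,.138),(rel(s[0])[1],.105))])
```

```text
C [ 0.51841349 -0.01585198]
stop 129 ((0.4899102449417114, 0.23640426993370056), (0.05188722535967827, 0.026485849171876907), 2.9249677658081055) [-0.0051  0.2538]
knob [0.49001559 0.23421992 0.105     ] [-0.0052  0.2516]
disc [ 0.53607792 -0.16798463  0.138     ] [ 0.0035 -0.1531]
cam [0.65949734 0.03027752 0.074     ] [0.1447 0.0329]
oilcap [ 0.7091631  -0.22264806  0.18      ] [ 0.1708 -0.2235]
mill [0.65869592 0.22191566 0.16      ] [0.1616 0.2238]
ram [0.35876451 0.0844477  0.042     ] [-0.1497  0.1146]
side proj disc top, knob top [array([317.95644181, 133.97511274]), array([213.44735011, 277.00549289])]
```

Call:
play_rows([
  [[0,0,0,0,0,-0.138,0.087],[0,0,0,0,0,-0.138,0.087],[0,0,0,0,0,-0.138,0.087],[0,0,0,0,0,-0.138,0.087],[-0.01,-0.045,0,0,0,0,0.087],[-0.01,-0.045,0,0,0,0,0.087],[-0.01,-0.045,0,0,0,0,0.087],[-0.01,-0.045,0,0,0,0,0.087],[-0.01,-0.045,0,0,0,0,0.087],[-0.01,-0.045,0,0,0,0,0.087],[-0.01,-0.045,0,0,0,0,0.087],[-0.01,-0.045,0,0,0,0,0.087]],
], force=20)

```text
time_s: 2.35
tool_pos: [0.3998, 0.2328, 0.2229]
tool_rot: [180.0, 0.1, -174.3]
force: [0.7, 0.6, -0.0]
grip_width: 0.0871
grasp_force: 0.0
```

Call:
play_rows([
  [[-0.0094,-0.0412,0,0,0,0,0.087],[-0.0094,-0.0412,0,0,0,0,0.087],[-0.0094,-0.0412,0,0,0,0,0.087],[-0.0094,-0.0412,0,0,0,0,0.087],[-0.0094,-0.0412,0,0,0,0,0.087],[-0.0094,-0.0412,0,0,0,0,0.087],[-0.0094,-0.0412,0,0,0,0,0.087],[-0.0094,-0.0412,0,0,0,0,0.087],[-0.0094,-0.0412,0,0,0,0,0.087],[-0.0094,-0.0412,0,0,0,0,0.087],[0,0,0,0,0,0,0.087],[0,0,0,0,0,0,0.087]],
])

```text
time_s: 3.55
tool_pos: [0.534, -0.1668, 0.2224]
tool_rot: [180.0, -0.0, -174.4]
force: [-0.4, 0.3, 0.2]
grip_width: 0.087
grasp_force: 0.0
```

Call:
play_rows([
  [[0,-0.001,0.02,0,0,0,0.087],[0,0,0.02,0,0,0,0.087],[0,0,0.02,0,0,0,0.087],[0,0,0.02,0,0,0,0.087],[0,0,0.02,0,0,0,0.087],[0,0,0.015,0,0,0,0.087],[0,0,0.012,0,0,0,0.087],[0,0,0.011,0,0,0,0.087],[0,0,0,0,0,0,0.087]],
])

```text
time_s: 4.45
tool_pos: [0.5334, -0.1663, 0.0833]
tool_rot: [180.0, -0.1, -174.2]
force: [-0.6, 0.2, 0.6]
grip_width: 0.0871
grasp_force: 0.0
```

Run:
```python
from h import *
for n,b in (("side",(90,200,250,400)),("top",(140,250,260,380))):
    c=read_camera(n);cv2.imwrite(f"pics/{n}1.png",cv2.resize(cv2.cvtColor(c["frame"][b[0]:b[1],b[2]:b[3]],cv2.COLOR_RGB2BGR),None,fx=3,fy=3,interpolation=cv2.INTER_CUBIC))
```

```text
(no output)
```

View pics/side1.png

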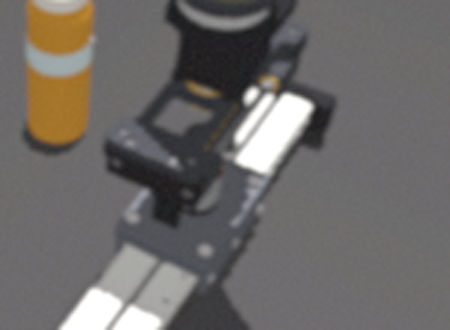

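The picture shows the gripper lowered over the ball head, with its front finger just stop-side of the grey housing at about (185,195) in the crop. Nothing else is touched, so I'll close.

Call:
play_rows([
  [[0,0,0,0,0,0,0.03],[0,0,0,0,0,0,0.03],[0,0,0,0,0,0,0.03],[0,0,0,0,0,0,0.03],[0,0,0,0,0,0,0.03],[0,0,0,0,0,0,0.03],[0,0,0,0,0,0,0.03],[0,0,0,0,0,0,0.03]],
], force=20)

```text
time_s: 5.35
tool_pos: [0.5343, -0.1667, 0.0846]
tool_rot: [180.0, -0.0, -174.3]
force: [0.2, -0.0, 0.4]
grip_width: 0.0378
grasp_force: 20.0
```

Call:
play_rows([
  [[0,0.004,0,0,0,0,0.03],[0,0.008,0,0,0,0,0.03],[0,0.008,0,0,0,0,0.03],[0,0.008,0,0,0,0,0.03],[0,0.008,0,0,0,0,0.03],[0,0.008,0,0,0,0,0.03],[0,0.008,0,0,0,0,0.03],[0,0.008,0,0,0,0,0.03],[0,0.006,0,0,0,0,0.03],[0,0.004,0,0,0,0,0.03]],
])

```text
time_s: 6.35
tool_pos: [0.527, -0.0965, 0.0845]
tool_rot: [180.0, -0.0, -174.2]
force: [-0.3, -1.8, -0.8]
grip_width: 0.0377
grasp_force: 20.0
```

Call:
play_rows([
  [[0,0.004,0,0,0,0,0.03],[0,0.005,0,0,0,0,0.03],[0,0.005,0,0,0,0,0.03],[0,0.005,0,0,0,0,0.03],[0,0.005,0,0,0,0,0.03],[0,0.005,0,0,0,0,0.03],[0,0.004,0,0,0,0,0.03],[0,0.002,0,0,0,0,0.03]],
])

```text
time_s: 7.15
tool_pos: [0.5235, -0.0618, 0.0845]
tool_rot: [180.0, -0.0, -174.2]
force: [-1.9, -2.5, 0.1]
grip_width: 0.0376
grasp_force: 20.0
```

Call:
play_rows([
  [[0,0.002,0,0,0,0,0.03],[0,0.002,0,0,0,0,0.03],[0,0.002,0,0,0,0,0.03],[0,0,0,0,0,0,0.03]],
])

```text
time_s: 7.55
tool_pos: [0.5229, -0.056, 0.0845]
tool_rot: [180.0, -0.0, -174.2]
force: [-3.3, -1.2, 1.5]
grip_width: 0.0377
grasp_force: 20.0
```

Call:
play_rows([
  [[0.0005,0.002,0,0,0,0,0.03],[0,0.002,0,0,0,0,0.03],[0,0.002,0,0,0,0,0.03],[0,0,0,0,0,0,0.03]],
])

```text
time_s: 7.95
tool_pos: [0.5222, -0.0499, 0.0845]
tool_rot: [180.0, 0.0, -174.2]
force: [-1.9, -0.7, -0.4]
grip_width: 0.0375
grasp_force: 20.0
```

Call:
play_rows([
  [[0.0003,0.002,0,0,0,0,0.03],[0,0.002,0,0,0,0,0.03],[0,0.002,0,0,0,0,0.03],[0,0,0,0,0,0,0.03]],
])

```text
time_s: 8.35
tool_pos: [0.5216, -0.0439, 0.0846]
tool_rot: [180.0, 0.1, -174.2]
force: [1.7, 0.4, -3.0]
grip_width: 0.0378
grasp_force: 20.0
```

Call:
play_rows([
  [[0,0,0,0,0,0,0.03]],
])

```text
time_s: 8.45
tool_pos: [0.5216, -0.0439, 0.0846]
tool_rot: [180.0, 0.0, -174.2]
force: [2.3, -0.2, -3.7]
grip_width: 0.0376
grasp_force: 20.0
```

Call:
play_rows([
  [[0,0.002,0,0,0,0,0.03],[0,0.002,0,0,0,0,0.03],[0,0.002,0,0,0,0,0.03]],
])

```text
time_s: 8.75
tool_pos: [0.521, -0.0386, 0.0846]
tool_rot: [-180.0, 0.1, -174.3]
force: [3.1, -2.0, -5.0]
grip_width: 0.0374
grasp_force: 20.0
```

Call:
play_rows([
  [[-0.0003,0.002,0,0,0,0,0.03],[0,0.002,0,0,0,0,0.03],[0,0.002,0,0,0,0,0.03]],
])

```text
time_s: 9.05
tool_pos: [0.5203, -0.0325, 0.0846]
tool_rot: [-180.0, 0.0, -174.3]
force: [3.1, -1.9, -4.4]
grip_width: 0.0378
grasp_force: 20.0
```

Call:
play_rows([
  [[-0.0003,0.002,0,0,0,0,0.03],[0,0.002,0,0,0,0,0.03],[0,0.002,0,0,0,0,0.03]],
])

```text
time_s: 9.35
tool_pos: [0.5198, -0.0266, 0.0845]
tool_rot: [180.0, -0.0, -174.3]
force: [2.5, -2.1, -4.3]
grip_width: 0.0378
grasp_force: 20.0
```

Call:
play_rows([
  [[0,0.002,0,0,0,0,0.03],[0,0.002,0,0,0,0,0.03],[0,0.002,0,0,0,0,0.03]],
])

```text
time_s: 9.65
tool_pos: [0.5192, -0.0205, 0.0846]
tool_rot: [180.0, -0.0, -174.3]
force: [2.1, -2.5, -3.4]
grip_width: 0.0374
grasp_force: 20.0
```

Call:
play_rows([
  [[0,0.002,0,0,0,0,0.03],[0,0.002,0,0,0,0,0.03],[0,0.002,0,0,0,0,0.03]],
])

```text
time_s: 9.95
tool_pos: [0.5185, -0.0146, 0.0846]
tool_rot: [180.0, -0.0, -174.3]
force: [0.5, -1.4, -2.9]
grip_width: 0.0372
grasp_force: 20.0
```

Call:
play_rows([
  [[0,0.002,0,0,0,0,0.03],[0,0.002,0,0,0,0,0.03],[0,0.002,0,0,0,0,0.03]],
])

```text
time_s: 10.25
tool_pos: [0.5179, -0.0086, 0.0845]
tool_rot: [180.0, -0.0, -174.3]
force: [0.6, -2.3, -2.1]
grip_width: 0.0377
grasp_force: 20.0
```

Call:
play_rows([
  [[0,0.002,0,0,0,0,0.03],[0,0.002,0,0,0,0,0.03],[0,0.002,0,0,0,0,0.03]],
])

```text
time_s: 10.55
tool_pos: [0.5173, -0.0026, 0.0845]
tool_rot: [180.0, -0.0, -174.3]
force: [-0.3, -2.5, -1.0]
grip_width: 0.0376
grasp_force: 20.0
```

Call:
play_rows([
  [[0.0002,0.002,0,0,0,0,0.03],[0,0.002,0,0,0,0,0.03],[0,0.002,0,0,0,0,0.03]],
])

```text
time_s: 10.85
tool_pos: [0.5167, 0.0033, 0.0846]
tool_rot: [180.0, -0.0, -174.3]
force: [0.3, -1.9, -2.9]
grip_width: 0.0374
grasp_force: 20.0
```

Call:
play_rows([
  [[0,0.002,0,0,0,0,0.03],[0,0.002,0,0,0,0,0.03],[0,0.002,0,0,0,0,0.03]],
])

```text
time_s: 11.15
tool_pos: [0.5161, 0.0093, 0.0845]
tool_rot: [180.0, -0.0, -174.3]
force: [-0.6, -0.6, -1.6]
grip_width: 0.0373
grasp_force: 20.0
```

Call:
play_rows([
  [[0,0.002,0,0,0,0,0.03],[0,0.002,0,0,0,0,0.03],[0,0.002,0,0,0,0,0.03]],
])

```text
time_s: 11.45
tool_pos: [0.5155, 0.0153, 0.0846]
tool_rot: [180.0, -0.0, -174.3]
force: [-0.3, -2.2, -1.8]
grip_width: 0.0376
grasp_force: 20.0
```

Call:
play_rows([
  [[0,0.002,0,0,0,0,0.03],[0,0.002,0,0,0,0,0.03],[0,0.002,0,0,0,0,0.03]],
])

```text
time_s: 11.75
tool_pos: [0.5149, 0.0212, 0.0845]
tool_rot: [180.0, -0.0, -174.3]
force: [0.1, -2.4, -2.2]
grip_width: 0.0375
grasp_force: 20.0
```

Call:
play_rows([
  [[0,0.002,0,0,0,0,0.03],[0,0.002,0,0,0,0,0.03],[0,0.002,0,0,0,0,0.03]],
])

```text
time_s: 12.05
tool_pos: [0.5142, 0.0272, 0.0845]
tool_rot: [180.0, -0.0, -174.3]
force: [-1.3, -2.0, -1.6]
grip_width: 0.0377
grasp_force: 20.0
```

Call:
play_rows([
  [[0.0002,0.002,0,0,0,0,0.03],[0,0.002,0,0,0,0,0.03],[0,0.002,0,0,0,0,0.03]],
])

```text
time_s: 12.35
tool_pos: [0.5136, 0.0332, 0.0845]
tool_rot: [180.0, 0.0, -174.3]
force: [0.8, -2.0, -2.8]
grip_width: 0.0376
grasp_force: 20.0
```

Call:
play_rows([
  [[0,0.002,0,0,0,0,0.03],[0,0.002,0,0,0,0,0.03],[0,0.002,0,0,0,0,0.03]],
])

```text
time_s: 12.65
tool_pos: [0.513, 0.0392, 0.0845]
tool_rot: [180.0, 0.0, -174.3]
force: [-0.3, -2.0, -2.2]
grip_width: 0.0374
grasp_force: 20.0
```

Call:
play_rows([
  [[0,0.002,0,0,0,0,0.03],[0,0.002,0,0,0,0,0.03],[0,0.002,0,0,0,0,0.03]],
])

```text
time_s: 12.95
tool_pos: [0.5124, 0.0451, 0.0845]
tool_rot: [180.0, 0.0, -174.3]
force: [0.3, -2.4, -3.0]
grip_width: 0.0377
grasp_force: 20.0
```

Call:
play_rows([
  [[0,0.002,0,0,0,0,0.03],[0,0.002,0,0,0,0,0.03],[0,0.002,0,0,0,0,0.03]],
])

```text
time_s: 13.25
tool_pos: [0.5118, 0.0511, 0.0846]
tool_rot: [180.0, 0.0, -174.3]
force: [0.4, -1.4, -2.6]
grip_width: 0.0377
grasp_force: 20.0
```

Call:
play_rows([
  [[0,0.002,0,0,0,0,0.03],[0,0.002,0,0,0,0,0.03],[0,0.002,0,0,0,0,0.03]],
])

```text
time_s: 13.55
tool_pos: [0.5112, 0.0571, 0.0846]
tool_rot: [180.0, 0.0, -174.3]
force: [0.8, -2.9, -3.0]
grip_width: 0.0376
grasp_force: 20.0
```

Call:
play_rows([
  [[0,0.002,0,0,0,0,0.03],[0,0.002,0,0,0,0,0.03]],
])

```text
time_s: 13.75
tool_pos: [0.5108, 0.0603, 0.0845]
tool_rot: [-179.9, 0.0, -174.3]
force: [1.4, -5.2, -2.9]
grip_width: 0.0371
grasp_force: 20.0
```

Call:
play_rows([
  [[0,0,0,0,0,0,0.03],[0,0,0,0,0,0,0.03]],
])

```text
time_s: 13.95
tool_pos: [0.5108, 0.0609, 0.0846]
tool_rot: [180.0, 0.0, -174.3]
force: [0.5, -3.1, -3.0]
grip_width: 0.0374
grasp_force: 20.0
```

Call:
play_rows([
  [[0,0.001,0,0,0,0,0.03],[0,0.001,0,0,0,0,0.03]],
])

```text
time_s: 14.15
tool_pos: [0.5107, 0.0618, 0.0846]
tool_rot: [-179.9, 0.0, -174.3]
force: [1.4, -5.2, -3.0]
grip_width: 0.038
grasp_force: 20.0
```

Call:
play_rows([
  [[0,0.001,0,0,0,0,0.03],[0,0,0,0,0,0,0.03]],
])

```text
time_s: 14.35
tool_pos: [0.5106, 0.0628, 0.0846]
tool_rot: [-179.9, 0.0, -174.3]
force: [0.5, -4.6, -3.3]
grip_width: 0.0374
grasp_force: 20.0
```

Call:
play_rows([
  [[0,0.001,0,0,0,0,0.03],[0,0.001,0,0,0,0,0.03]],
])

```text
time_s: 14.55
tool_pos: [0.5105, 0.0638, 0.0846]
tool_rot: [-179.9, 0.0, -174.3]
force: [1.7, -6.9, -3.0]
grip_width: 0.0376
grasp_force: 20.0
```

Call:
play_rows([
  [[0,0,0,0,0,0,0.03],[0,-0.002,0,0,0,0,0.03],[0,-0.003,0,0,0,0,0.03],[0,-0.004,0,0,0,0,0.03],[0,-0.005,0,0,0,0,0.03],[0,-0.005,0,0,0,0,0.03],[0,-0.003,0,0,0,0,0.03],[0,-0.001,0,0,0,0,0.03],[0,0,0,0,0,0,0.03],[0,0,0,0,0,0,0.03],[0,0,0,0,0,0,0.03]],
])

```text
time_s: 15.65
tool_pos: [0.5127, 0.0422, 0.0846]
tool_rot: [-180.0, 0.0, -174.3]
force: [2.0, -1.3, -5.3]
grip_width: 0.0374
grasp_force: 20.0
```

Call:
play_rows([
  [[0,0,0,0,0,0,0.08],[0,0,0,0,0,0,0.08],[0,0,0,0,0,0,0.08],[0,0,0,0,0,0,0.08],[0,0,0,0,0,0,0.08],[0,0,-0.02,0,0,0,0.08],[0,0,-0.03,0,0,0,0.08],[0,0,-0.04,0,0,0,0.08],[0,0,-0.04,0,0,0,0.08],[0,0,0,0,0,0,0.08]],
])

```text
time_s: 16.65
tool_pos: [0.5161, 0.0433, 0.2206]
tool_rot: [179.9, 0.6, -174.3]
force: [1.1, -0.6, -0.3]
grip_width: 0.0802
grasp_force: 0.0
```

Call:
play_rows([
  [[0.003,0.03,0,0,0,0,0.06],[0,0.04,0,0,0,0,0.06],[0,0.04,0,0,0,0,0.06],[0,0.04,0,0,0,0,0.06],[0,0.03,0,0,0,0,0.06],[0,0.0145,0,0,0,0,0.06],[0,0,0,0,0,0,0.06],[0,0,0,0,0,0,0.06]],
])

```text
time_s: 17.45
tool_pos: [0.4906, 0.2343, 0.2143]
tool_rot: [-179.9, -0.0, -174.3]
force: [-0.2, -0.4, 0.4]
grip_width: 0.0598
grasp_force: 0.0
```

Run:
```python
from h import *
for n,b in (("side",(100,340,120,400)),):
    c=read_camera(n);cv2.imwrite(f"pics/{n}2.png",cv2.resize(cv2.cvtColor(c["frame"][b[0]:b[1],b[2]:b[3]],cv2.COLOR_RGB2BGR),None,fx=2.5,fy=2.5,interpolation=cv2.INTER_CUBIC))
    print(proj(c,[.5127,.0422,.138]),proj(c,[.4905,.2355,.105]))
```

```text
[269.95804314 195.2116019 ] [215.72476334 277.87128219]
```

View pics/side2.png

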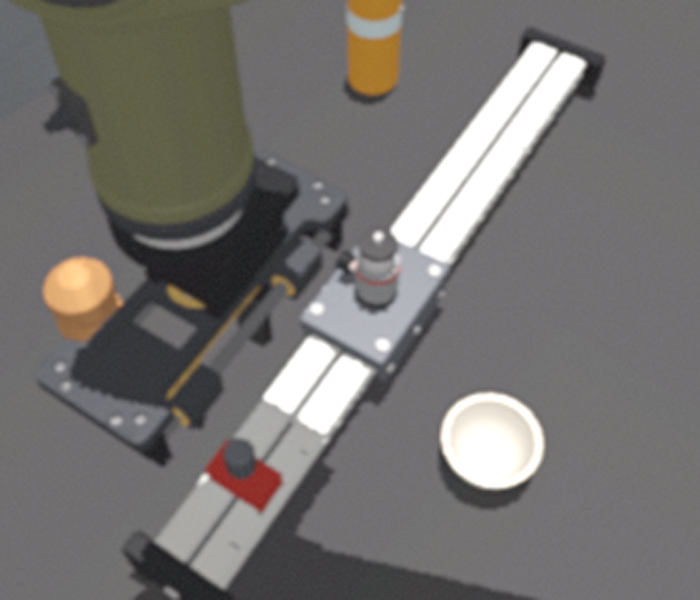

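The side view shows the carriage free, with its head at crop (378,240). The red stop's knob at (240,452) is where I projected it, under the gripper. Mill and bowl are clear.

Call:
play_rows([
  [[0,0,0.025,0,0,0,0.06],[0,0,0.03,0,0,0,0.06],[0,0,0.03,0,0,0,0.06],[0,0,0.025,0,0,0,0.06],[0,0,0.02,0,0,0,0.06],[0,0,0,0,0,0,0.06],[0,0,0,0,0,0,0.06]],
])

```text
time_s: 18.2
tool_pos: [0.4908, 0.2347, 0.0851]
tool_rot: [-180.0, 0.0, -174.4]
force: [1.6, -0.1, 0.6]
grip_width: 0.06
grasp_force: 0.0
```

Call:
play_rows([
  [[0,0,0,0,0,0,0.015],[0,0,0,0,0,0,0.015],[0,0,0,0,0,0,0.015],[0,0,0,0,0,0,0.015],[0,0,0,0,0,0,0.015],[0,0,0,0,0,0,0.015],[0,0,0,0,0,0,0.015],[0,0,0,0,0,0,0.015]],
], force=25)

```text
time_s: 19.0
tool_pos: [0.49, 0.2375, 0.0848]
tool_rot: [179.9, 0.0, -174.2]
force: [0.3, 4.3, 0.1]
grip_width: 0.0216
grasp_force: 25.0
```

Call:
play_rows([
  [[0,-0.004,0,0,0,0,0.015],[0,-0.01,0,0,0,0,0.015],[0,-0.01,0,0,0,0,0.015],[0,-0.01,0,0,0,0,0.015],[0,-0.01,0,0,0,0,0.015],[0,-0.01,0,0,0,0,0.015],[0,-0.01,0,0,0,0,0.015],[0,-0.01,0,0,0,0,0.015],[0,-0.01,0,0,0,0,0.015],[0,-0.01,0,0,0,0,0.015],[0,-0.006,0,0,0,0,0.015]],
])

```text
time_s: 20.1
tool_pos: [0.5003, 0.1379, 0.0848]
tool_rot: [179.9, 0.1, -174.2]
force: [0.5, 6.9, -1.6]
grip_width: 0.0213
grasp_force: 25.0
```

Call:
play_rows([
  [[0,-0.005,0,0,0,0,0.015],[0,-0.005,0,0,0,0,0.015],[0,-0.004,0,0,0,0,0.015],[0,-0.002,0,0,0,0,0.015]],
])

```text
time_s: 20.5
tool_pos: [0.5019, 0.1223, 0.0848]
tool_rot: [179.9, 0.1, -174.2]
force: [-0.0, 5.5, -0.5]
grip_width: 0.0214
grasp_force: 25.0
```

Call:
play_rows([
  [[0,-0.002,0,0,0,0,0.015]],
])

```text
time_s: 20.6
tool_pos: [0.5021, 0.1206, 0.0848]
tool_rot: [179.9, 0.1, -174.2]
force: [0.9, 6.6, -1.0]
grip_width: 0.0206
grasp_force: 25.0
```

Call:
play_rows([
  [[0,-0.002,0,0,0,0,0.015]],
])

```text
time_s: 20.7
tool_pos: [0.5023, 0.1187, 0.0848]
tool_rot: [179.9, 0.1, -174.2]
force: [0.9, 6.9, -0.6]
grip_width: 0.0211
grasp_force: 25.0
```

Call:
play_rows([
  [[0,-0.002,0,0,0,0,0.015]],
])

```text
time_s: 20.8
tool_pos: [0.5025, 0.1168, 0.0848]
tool_rot: [179.9, 0.1, -174.2]
force: [0.9, 6.5, -0.4]
grip_width: 0.0214
grasp_force: 25.0
```

Call:
play_rows([
  [[0,-0.0015,0,0,0,0,0.015]],
])

```text
time_s: 20.9
tool_pos: [0.5026, 0.1158, 0.0848]
tool_rot: [179.8, 0.1, -174.2]
force: [1.0, 8.0, -1.0]
grip_width: 0.0213
grasp_force: 25.0
```

Call:
play_rows([
  [[0,-0.001,0,0,0,0,0.015]],
])

```text
time_s: 21.0
tool_pos: [0.5027, 0.1152, 0.0848]
tool_rot: [179.8, 0.1, -174.2]
force: [0.2, 8.7, -0.8]
grip_width: 0.0212
grasp_force: 25.0
```

Call:
play_rows([
  [[0,-0.001,0,0,0,0,0.015]],
])

```text
time_s: 21.1
tool_pos: [0.5027, 0.1143, 0.0848]
tool_rot: [179.8, 0.1, -174.2]
force: [0.1, 7.3, -1.7]
grip_width: 0.021
grasp_force: 25.0
```

Call:
play_rows([
  [[0,-0.001,0,0,0,0,0.015],[0,0,0,0,0,0,0.015],[0,0.001,0,0,0,0,0.015],[0,0,0,0,0,0,0.015],[0,0,0,0,0,0,0.015]],
])

```text
time_s: 21.6
tool_pos: [0.5029, 0.1131, 0.0848]
tool_rot: [179.9, 0.1, -174.2]
force: [-0.3, 6.1, -1.1]
grip_width: 0.0213
grasp_force: 25.0
```

Call:
play_rows([
  [[0,0.001,0,0,0,0,0.015],[0,0,0,0,0,0,0.015],[0,0,0,0,0,0,0.04],[0,0,0,0,0,0,0.04],[0,0,0,0,0,0,0.04],[0,0,0,0,0,0,0.04],[0,0,0,0,0,0,0.04],[0,0,0,0,0,0,0.04]],
])

```text
time_s: 22.4
tool_pos: [0.5025, 0.112, 0.0845]
tool_rot: [-180.0, -0.0, -174.3]
force: [-0.2, -0.3, 0.5]
grip_width: 0.04
grasp_force: 0.0
```

Call:
play_rows([
  [[0,0,-0.02,0,0,0,0.04],[0,0,-0.03,0,0,0,0.04],[0,0,-0.04,0,0,0,0.04],[0,0,-0.04,0,0,0,0.04],[0,0.04,0,0,0,0,0.04],[0,0.045,0,0,0,0,0.04],[0,0.045,0,0,0,0,0.04],[0,0.045,0,0,0,0,0.04],[0,0.045,0,0,0,0,0.04],[0,0,0,0,0,0,0.04],[0,0,0,0,0,0,0.04]],
])

```text
time_s: 23.5
tool_pos: [0.4799, 0.3321, 0.214]
tool_rot: [-179.9, -0.0, -174.1]
force: [0.3, -0.5, 0.2]
grip_width: 0.0403
grasp_force: 0.0
```

Run:
```python
from h import *
c=read_camera("top");b=(150,250,180,300);cv2.imwrite("pics/top3.png",cv2.resize(cv2.cvtColor(c["frame"][b[0]:b[1],b[2]:b[3]],cv2.COLOR_RGB2BGR),None,fx=6,fy=6,interpolation=cv2.INTER_CUBIC))
c=read_camera("side");b=(100,340,120,400);cv2.imwrite("pics/side3.png",cv2.resize(cv2.cvtColor(c["frame"][b[0]:b[1],b[2]:b[3]],cv2.COLOR_RGB2BGR),None,fx=2.5,fy=2.5,interpolation=cv2.INTER_CUBIC))
```

```text
(no output)
```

View pics/top3.png

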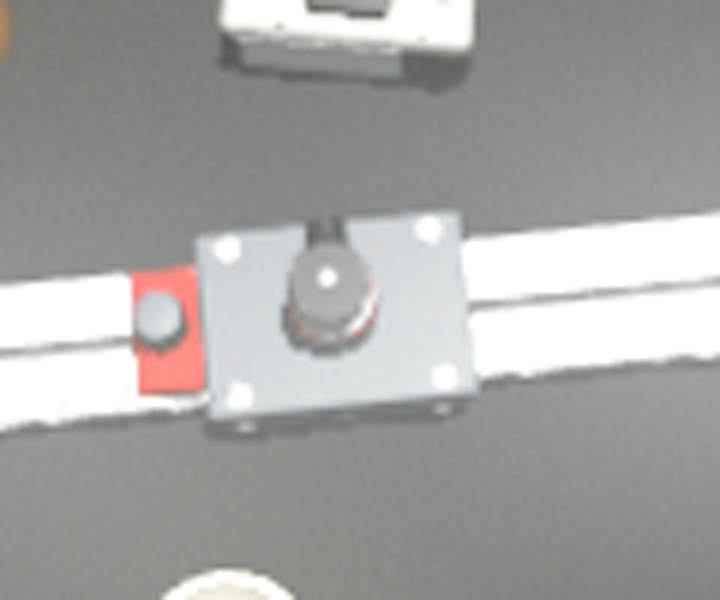

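View pics/side3.png

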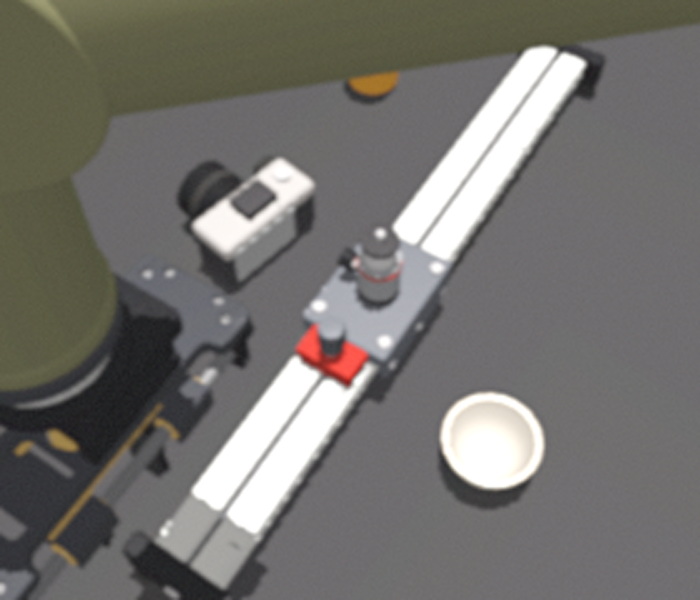

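Both views show the red block flush against the carriage's leading edge: top crop x≈200, side crop (360,345). No gap is visible and the gripper is clear. The carriage is about 20 mm short of where it went tight, so I'm handing in.

```bash
python3 -c "from cell import sign_off; print(sign_off())"
```

```text
the job is handed in; nothing more can be done
None
```

I handed the job in; no pass or fail came back. I felt the carriage go tight at about 7 N, backed it off to about 20 mm short of the tight spot, and brought the red stop up flush against it. The gripper is clear and the other things weren't touched.

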